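# Coffee break in the archive: serve the bun with tongs

### The arm

A 6-joint arm with a two-finger parallel gripper is mounted at the origin on the work surface. World frame = base frame: x ahead of the robot, y to its left, z up, the work surface at z = 0. Lengths are in mm, angles in rad, forces in N, time in s.
With the tool pointing down it reaches from about 300 to 775 mm from the base axis. Payload 14.6 kg.
Tool frame: the origin (TCP) lies between the finger pads; the fingertips stand 22 mm ahead of it and the grasp point (between the pads) lies 3 mm ahead of it (manip.tcp_to_tips is the distance from the TCP to the fingertips, in mm); y points along the fingers, z is the direction in which the jaws open and shut, and the axes are right-handed (so a half turn about y gives the same grasp; the last joint's range is limited). The gripper opens to 94 mm and grips with 3 to 60 N. Pads are 16 mm wide; open, the fingers measure 119 mm over their backs; the gripper's body (75 mm by 177 mm) begins 78 mm behind the grasp point.
Start: joints at [-1.302, 0.3, 1.521, -0, 1.321, -0.067], TCP at [181.231, -519.273, 227.446] pointing down, gripper open.
Joint ranges: [-3.03, 3.03], [-0.79, 2.21], [0.23, 2.52], [-1.04, 4.18], [0, 3.07], [-2.55, 2.55]. Speed limits (rad/s): [2.22, 2.22, 2.57, 3.14, 3.14, 3.14].

### API

Orientations are given as [roll, pitch, yaw] about the fixed x, y, z axes, in that order (R = Rz(yaw) Ry(pitch) Rx(roll)).
In Python, from cell import manip gives the robot as it stands.
- The arm moves only by the shell command python3 -m jog 'ROWS' [OPENING] [FORCE]. ROWS is JSON, one flat list of numbers, 6 for each row, row after row: the shift along the tool's x, y, z in mm, then the turn, a rotation vector about the tool's x, y, z in degrees. A call has 1 to 10 rows; each row is the pose to reach, as a shift and turn from the pose commanded when the call began, along the tool's axes at that moment; what a row does not reach only later rows make up. A row lasts 1/12 s, in which the tool goes at most 41.7 mm and 7.16 degrees, less where a joint would pass 70% of its speed; a pose out of reach is approached as far as the arm can. A call with a gripper value outside its range is refused whole. OPENING is the finger opening in mm, from 0 to 94, set as the call begins (- or left out, the last holds). The fingers move at their own pace and stop on an object; FORCE is the grip in N (left out, the last holds). Time passes only in rows, so rows that repeat a pose let the fingers close. It gives the time, the measured TCP pose, the force and the opening at its end, in the units of the state.
- manip.read_state(): the state, without advancing time (a new reading comes with each control period).
- manip.camera(name): name is "side" or "top" or "wrist"; returns a dict with "img" (420x560x3 uint8, red, green, blue), "intrinsics" (3x3 intrinsics, pixels), "origin" and "orientation" of the camera in the world. Camera axes: x right, y down, z forward; pixel columns grow to the right and rows downward; lengths in mm; the calibration is good to about 2 mm. The wrist camera is an equidistant fisheye: a pixel r from the principal point sees the ray r / f radians off the axis. A picture is of the moment at which its call begins. There is no depth.
- manip.sign_off(): hands the job in, once; it reports no verdict.
Trained networks look in a picture, given as the dict that the camera call returned (one of the last four; its "shot" number tells which), for a name from the list of things; names that differ only in an ending like _2 or _b are one class to them, and where a whole thing is asked for, a point or a joint stands for the part that bears it (a point fixed in the world has none). Each returns a list of dicts, best first, with "score" (0 to 1); they miss things now and then, are a little off and sometimes report something else, mostly with a low value. They report only what shows in the picture. A call takes as long as a camera call. They do not tell look-alikes from the thing itself.
- manip.masks_of(thing, picture): "pixels" (420x560 bool, what is visible of it) and "xy" ([column, row] in pixels, amid what is visible of it).
- manip.tip_of(thing, picture): "xy" ([column, row] in pixels: a listed point, or the origin of a listed thing).
The state is a dict: "clock": time; "joints": joint angles; "qd": joint speeds; "effort": joint torques, N m; "eef_pos": TCP position; "eef_rot": TCP orientation; "wrist_force": force on the tool from outside, world axes, zero at the start; "moment": the same for the moment, N m; "finger_gap": finger opening in mm.
Only numpy, scipy, OpenCV 4.12 (cv2) and the standard library are available. Lean on these libraries where they do the work, as an engineer would, in place of code of your own. Each camera call takes 0.05 s, during which the arm holds its last target.

### The job

Slide the small plate across the table, without lifting it, until it sits centred on the round paper mat. Then pick up the tongs, take the round bun off the wooden board with them, never touching the bun with the gripper, and bring it over the plate. Finish while still holding: the bun squeezed between the tips of the tongs, clearly above the middle of the plate and not resting on anything, with the other two pastries left lying where they are.

Things in the scene. Friction and masses are not known exactly. Their poses are not given: they have to be found in the camera images.
- plate: Loose white ceramic plate, 140 mm across the rim, 22 mm high, 250 g, narrower at its foot, standing on the table. Origin: centre of its underside, z up. Slides on the table when its rim is pushed.
- mat: Round flat paper mat, 170 mm across, under 1 mm thick (the plate slides over it freely), fixed on the table; it lies left or right of the middle, the board is on the other side. Origin: its centre.
- board: Fixed wooden serving board, 130 mm (its x) by 240 mm (its y) by 24 mm high, with three pastries in a row along its y, about 80 mm apart, in any order. Origin: centre of its underside; its top is 24 mm up.
- bun: The round bun: rigid, brown with a swirl on top, upright sides, 46 mm in diameter, 35 mm high, about 45 g, lying on the board. Origin: centre of its underside, z up.
- roll: Oblong bread roll, 75 x 34 x 28 mm, on the board; to be left alone. Origin: centre of its underside.
- slice: Square cake slice with pale icing, 44 x 44 x 26 mm, on the board; to be left alone. Origin: centre of its underside.
- tongs: Loose steel tongs, 230 mm long, 115 g, on edge on the table: two flat arms, upright strips 24 mm high, sprung open sideways, 88 mm between the tips, 96 mm over them; pinch both arms from outside to close. Origin: 105 mm ahead of the hinge pin at the rear, at the underside; x forward to the tips midway between the open arms, y to the left arm, z up (the frame turns with the left arm).
- tongs_grip (a point): Where to pinch, midway between the open arms, 12 mm above the tongs' origin, near the centre of mass. Black pads 56 mm long outside both arms: 62 mm across when open, 42 mm and parallel when the tips hold the bun. They spring back with 6 N (open) to 9 N (on the bun): held at 52 mm, the tongs can be carried open.
- tongs_tip_left (a point): Middle of the inside of the left arm's tip, a shallow hollow 40 mm long and 24 mm high; 99 mm ahead of the tongs' origin, 12 mm above the underside, 44 mm left of the centre line when open.
- tongs_tip_right (a point): The same point of the right arm's tip, 44 mm right of the centre line when open. Each is about 24 mm off the bun's axis when closed on it. Midway between the two tip points is where the bun's axis belongs.
Not all that is in view belongs to the job. Several things look just like the tongs: the one meant starts farthest to the robot's right. Of the things that look like the plate, the larger one is meant.

How it is judged (in metres and radians):
On the way, in this order (a step that is already met when the one before it is completed fails the run):
1. the plate sits on the paper mat, centred within 25 mm, at rest (horizontal distance between plate and mat below 0.025 m and linear speed of plate below 0.02 m/s), for 0.2 s.
2. the gripper has lifted the tongs off the table (contact force between the fingers and tongs above 1 N and height (world z) of tongs above 0.02 m), for 0.2 s.
3. the bun is between the tips of the tongs, lifted off the board (contact force between tongs and bun above 0.5 N and height (world z) of bun above 0.045 m and distance between bun and tongs_tip_left below 0.05 m and distance between bun and tongs_tip_right below 0.05 m), for 0.2 s.
At the end, for the whole second after the job is handed in: Plate flat, centred on the mat within 30 mm; gripper holding the tongs; bun still, between their tips, underside over 45 mm above the table, centre within 50 mm of the plate's centre, touching neither plate nor gripper; roll and slice on the board (all of step 3 and horizontal distance between plate and mat below 0.03 m and angle between plate's own z axis and vertical below 0.1 rad and horizontal distance between bun and plate below 0.05 m and linear speed of bun below 0.05 m/s and contact force between each of bun, tongs and plate below 0.05 N and contact force between the fingers and tongs above 1 N and contact force between the fingers and bun below 0.05 N and height (world z) of tongs above 0.03 m and height (world z) of each of roll, slice above 0.015 m); the arm keeps its last pose, push and grip.
It fails at once if the gripper touches the bun (contact force between the fingers and bun above 0.5 N).
It fails at once if the plate is lifted or tipped (height (world z) of plate above 0.025 m or angle between plate's own z axis and vertical above 0.35 rad).
It fails at once if another pastry is moved more than 35 mm (distance of any of roll, slice from where it was at the start of the episode above 0.035 m).
It also fails if it takes over 58 s, if anything falls off the work surface, if the arm or the gripper's body presses on something with over 40 N, if the wrist force passes 120 N, or if a joint passes its speed limit or range.

## Working session

There is one attempt and no reset: what is moved stays moved. The work goes in short steps, Python scripts to look and compute and a shell command to move; the robot and the scene stay as the last step left them, time stands still between calls to the robot, and variables do not carry over. Pictures are saved under pics/ and viewed, and the job is handed in when it is done.

```bash
ls; mkdir -p pics; cat > h.py <<'E'
import numpy as np,cv2
from cell import manip
from scipy.spatial.transform import Rotation as R
def Rm(o):
    o=np.array(o)
    return o if o.shape==(3,3) else R.from_euler('xyz',o).as_matrix()
def ray(c,uv):
    K=np.array(c['intrinsics']);o=np.array(c['origin'],float)
    x=(uv[0]-K[0,2])/K[0,0];y=(uv[1]-K[1,2])/K[1,1]
    if c.get('name')=='wrist':
        r=np.hypot(x,y);d=np.array([np.sin(r)*x/max(r,1e-9),np.sin(r)*y/max(r,1e-9),np.cos(r)])
    else: d=np.array([x,y,1.])
    return o,Rm(c['orientation'])@d
def onz(c,uv,z):
    o,d=ray(c,uv);return o+d*(z-o[2])/d[2]
def proj(c,p):
    K=np.array(c['intrinsics']);q=Rm(c['orientation']).T@(np.array(p,float)-np.array(c['origin']))
    if c.get('name')=='wrist':
        th=np.arctan2(np.hypot(q[0],q[1]),q[2]);n=np.hypot(q[0],q[1]);x,y=q[0]/n*th,q[1]/n*th
    else: x,y=q[0]/q[2],q[1]/q[2]
    return np.array([K[0,0]*x+K[0,2],K[1,1]*y+K[1,2]])
def cam(n):
    c=manip.camera(n);c['name']=n;return c
def save(c,f,crop=None,s=1):
    im=c['img'][:,:,::-1]
    if crop: im=im[crop[1]:crop[3],crop[0]:crop[2]]
    if s!=1: im=cv2.resize(im,None,fx=s,fy=s,interpolation=cv2.INTER_CUBIC)
    cv2.imwrite('pics/'+f,im)
E
python3 - <<'E'
from h import *
np.set_printoptions(precision=1,suppress=True)
print(manip.read_state())
for n in ['top','side','wrist']:
    c=cam(n);save(c,n+'0.png');print(n,c['intrinsics'],c['origin'],c['orientation'])
    for t in ['plate','mat','board','bun','roll','slice','tongs']:
        for m in manip.masks_of(t,c): print(t,'mask',round(m['score'],2),np.array(m['xy']),m['pixels'].sum(), onz(c,m['xy'],{'board':24,'bun':59,'roll':50,'slice':50,'tongs':12,'plate':22}.get(t,0)))
E
```

```text
pics
{'clock': 0.0, 'joints': array([-1.3,  0.3,  1.5, -0. ,  1.3, -0.1]), 'qd': array([-0., -0.,  0., -0., -0., -0.]), 'effort': array([  0. , -53.2, -35.3,   0.1,   0. ,  -0. ]), 'eef_pos': array([ 181.2, -519. ,  226.8]), 'eef_rot': array([-1.6,  0. , -2.8]), 'wrist_force': array([-0. , -0.3,  0.8]), 'moment': array([-0.1,  0. ,  0. ]), 'finger_gap': 93.86421593715768}
top [[413.6   0.  278.7]
 [  0.  413.6 214.3]
 [  0.    0.    1. ]] [ 339.8   -6.2 1054.3] [-3.1  0.  -1.6]
plate mask 0.57 [227.  255.8] 1272 [315.8 129.1  22. ]
plate mask 0.56 [186.5 189.5] 2308 [484.6 228.3  22. ]
mat mask 0.62 [178.4 145.5] 2985 [603.1 253.2   0. ]
mat mask 0.17 [290.7 202. ] 18 [448.2 -33.5   0. ]
board mask 0.95 [367.5 131.7] 3878 [ 619.4 -232.3   24. ]
bun mask 0.5 [405.6 130.9] 291 [ 609.3 -317.7   59. ]
roll mask 0.92 [372.5 122.6] 341 [ 634.8 -239.9   50. ]
slice mask 0.57 [343.8 124.4] 348 [ 632.3 -168.9   50. ]
tongs mask 0.89 [290.2 200.8] 267 [450.1 -32.   12. ]
tongs mask 0.83 [150.6 309.2] 386 [188.2 323.   12. ]
side [[440.1   0.  270.8]
 [  0.  440.1 213.3]
 [  0.    0.    1. ]] [ 47.1 692.9 659.8] [-2.2  0.  -2.6]
plate mask 0.92 [288.9 281.6] 1388 [319.4 132.8  22. ]
plate mask 0.6 [190.2 289.3] 2752 [479.5 245.   22. ]
mat mask 0.64 [134.2 278.4] 3257 [615.9 261.4   0. ]
board mask 0.79 [250.7 168.7] 1718 [ 609.8 -200.    24. ]
bun mask 0.44 [269.9 142.9] 194 [ 604.5 -300.5   59. ]
slice mask 0.81 [234.7 171.1] 315 [ 617.6 -132.6   50. ]
tongs mask 0.77 [262.5 236.7] 1380 [441.4  26.9  12. ]
tongs mask 0.59 [312.8 385.1] 1387 [184.6 310.4  12. ]
wrist [[325.2   0.  283.5]
 [  0.  325.2 211.1]
 [  0.    0.    1. ]] [ 256.6 -492.7  384.1] [ 2.9  0.  -1.2]
```

View pics/top0.png

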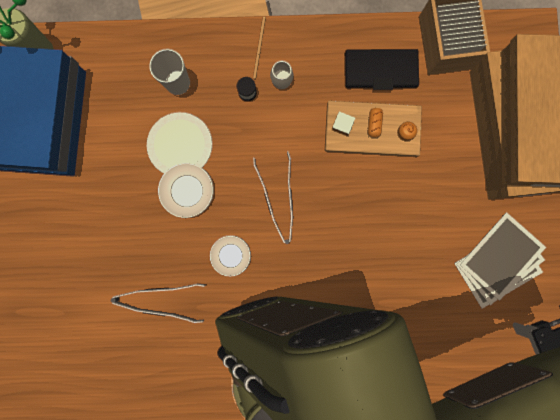

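View pics/side0.png

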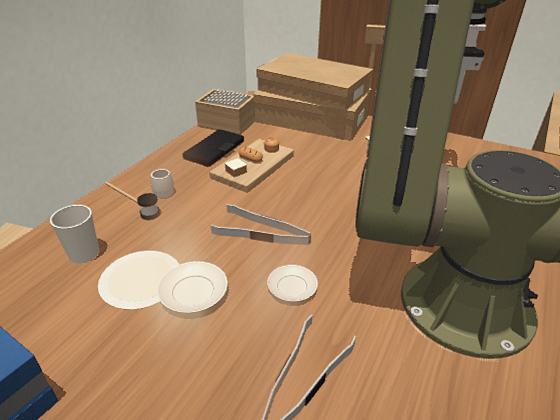

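View pics/wrist0.png

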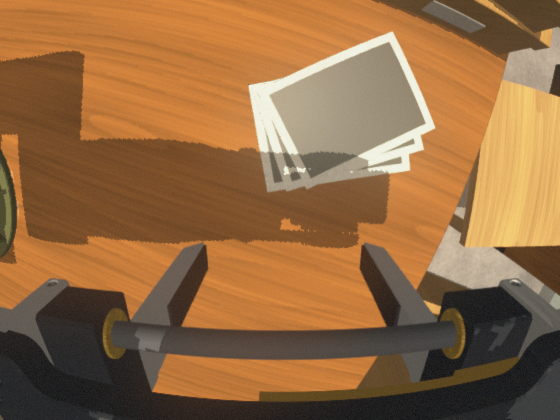

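Two tongs are visible so far: A at top (272,200) and B at (158,303). The arm may hide a third on the right, so I'll check once it moves. Of the plates, the larger is at (186,190) and the smaller at (230,256). Next I'll measure the plate and mat accurately.

```bash
python3 - <<'E'
from h import *
from scipy.optimize import least_squares
np.set_printoptions(precision=1,suppress=True)
def fit(c,mask,z,Rr):
    cs,_=cv2.findContours(mask.astype(np.uint8),cv2.RETR_EXTERNAL,cv2.CHAIN_APPROX_NONE)
    p=max(cs,key=cv2.contourArea)[:,0,:]
    W=np.array([onz(c,q,z)[:2] for q in p])
    f=lambda v:np.hypot(*(W-v[:2]).T)-(v[2] if len(v)>2 else Rr)
    a=least_squares(lambda v:f(v),[*W.mean(0)],loss='soft_l1',f_scale=2).x
    b=least_squares(lambda v:f(v),[*W.mean(0),Rr],loss='soft_l1',f_scale=2).x
    return a,b
for n in ['top','side']:
    c=cam(n)
    for t,z,r in [('plate',22,70),('mat',0,85)]:
        for m in manip.masks_of(t,c)[:2]: print(n,t,round(m['score'],2),*fit(c,m['pixels'],z,r))
        for m in manip.tip_of(t,c)[:2]: print(n,t,'tip',round(m['score'],2),onz(c,m['xy'],0)[:2])
    for t,z in [('bun',24),('roll',24),('slice',24),('board',0),('tongs',0),('tongs_grip',12),('tongs_tip_left',12),('tongs_tip_right',12)]:
        for m in manip.tip_of(t,c)[:3]: print(n,t,'tip',round(m['score'],2),np.array(m['xy']),onz(c,m['xy'],z)[:2])
print(manip.read_state()['eef_rot'])
E
```

```text
top plate 0.89 [296.  112.4] [316.  122.6  49.3]
top plate 0.56 [483.4 231.8] [483.4 231.5  67.8]
top plate tip 0.87 [481.4 220.8]
top plate tip 0.72 [330.5 132.3]
top mat 0.58 [607.7 252.1] [609.  252.1  82. ]
top mat tip 0.89 [604.2 256.1]
top bun tip 0.72 [404.2 133.3] [ 612.7 -324.8]
top roll tip 0.91 [371.  125.9] [ 634.1 -241.8]
top slice tip 0.54 [345.5 125. ] [ 638.2 -177.3]
top slice tip 0.37 [256.5 165.2] [541.3  50.6]
top board tip 0.68 [376.1 131. ] [ 627.1 -259.9]
top board tip 0.37 [401.1 132.8] [ 620.6 -324.3]
top tongs tip 0.94 [155.2 301.1] [206.3 315.1]
top tongs tip 0.81 [282.7 201.9] [449.  -13.1]
top tongs_grip tip 0.78 [278.3 203.3] [444.5  -1.7]
top tongs_grip tip 0.62 [156.6 300.7] [208.7 308. ]
top tongs_tip_left tip 0.79 [196.3 283.6] [248.4 208.4]
top tongs_tip_left tip 0.68 [257.7 164.9] [544.3  48.2]
top tongs_tip_right tip 0.46 [289.4 164.4] [543.4 -32.6]
side plate 0.92 [336.8 137. ] [314.3 130.4  49.1]
side plate 0.86 [484.  234.7] [483.7 234.8  67.8]
side plate tip 0.73 [322.2 118.6]
side plate tip 0.6 [480.9 234.8]
side mat tip 0.93 [607.8 240.5]
side bun tip 0.62 [269.2 147.2] [ 625.5 -333.4]
side roll tip 0.65 [253.2 159. ] [ 631.3 -249.5]
side slice tip 0.53 [234.7 172.1] [ 639.  -163.4]
side board tip 0.76 [252.4 165.9] [ 634.8 -249.5]
side tongs tip 0.73 [300.5 383.5] [206.1 310.5]
side tongs tip 0.57 [220.9 233. ] [541.4  50.2]
side tongs tip 0.56 [266.2 232.6] [448.6  -2.7]
side tongs_grip tip 0.93 [299.4 377.6] [209.4 308.8]
side tongs_grip tip 0.8 [265.4 231.1] [445.6   6.1]
side tongs_tip_left tip 0.78 [218.3 233.1] [537.5  65.1]
side tongs_tip_left tip 0.56 [302.3 325.4] [251.6 210.6]
side tongs_tip_right tip 0.89 [232.1 208.7] [561.7 -30.5]
side tongs_tip_right tip 0.59 [348.4 346.5] [161.2 213. ]
side tongs_tip_right tip 0.56 [265.4 229.9] [447.8   2.3]
[-1.6  0.  -2.8]
```

```bash
cat >> h.py <<'E'
def plan(*tg):
    s=manip.read_state();p=np.array(s['eef_pos']);Q=Rm(s['eef_rot'])
    print('t',round(s['clock'],2),'p',p.round(1),'rpy',np.degrees(s['eef_rot']).round(1),'gap',round(s['finger_gap'],1))
    for x,y,z,yaw in tg:
        T=Rm([-np.pi/2,0,np.radians(yaw)])
        print((x,y,z,yaw),'->',(Q.T@(np.array([x,y,z])-p)).round(1),np.degrees(R.from_matrix(Q.T@T).as_rotvec()).round(1))
E
python3 - <<'E'
from h import *
plan((430,-250,200,-171.3),(440,0,200,-171.3),(399.5,220,120,-171.3),(399.5,220,29,-171.3))
E
```

```text
t 2.5 p [ 181.2 -519.3  227.4] rpy [ -90.     0.  -160.8] gap 94.2
(430, -250, 200, -171.3) -> [-323.6   27.4 -172.3] [-0.  10.5 -0. ]
(440, 0, 200, -171.3) -> [-415.4   27.4 -405. ] [-0.  10.5 -0. ]
(399.5, 220, 120, -171.3) -> [-449.7  107.4 -626.1] [-0.  10.5 -0. ]
(399.5, 220, 29, -171.3) -> [-449.7  198.4 -626.1] [-0.  10.5 -0. ]
```

```bash
python3 -m jog '[-323,27,-172,0,5,0,-323,27,-172,0,10.5,0,-323,27,-172,0,10.5,0,-323,27,-172,0,10.5,0,-323,27,-172,0,10.5,0,-323,27,-172,0,10.5,0,-323,27,-172,0,10.5,0,-323,27,-172,0,10.5,0,-323,27,-172,0,10.5,0,-415,27,-405,0,10.5,0]' 94; python3 - <<'E'
from h import *
plan((440,0,200,-171.3),(399.5,220,120,-171.3),(399.5,220,29,-171.3))
save(cam('top'),'top1.png')
E
```

```text
clock: 3.33
eef_pos: [433.5, -208.1, 199.8]
eef_rot: [-1.571, 0.0, -2.989]
wrist_force: [0.7, -0.1, -0.2]
finger_gap: 94.2
t 3.33 p [ 433.5 -208.1  199.8] rpy [ -90.     0.  -171.2] gap 94.2
(440, 0, 200, -171.3) -> [-3.810e+01 -2.000e-01 -2.047e+02] [-0.   0.1 -0. ]
(399.5, 220, 120, -171.3) -> [ -31.6   79.8 -428.3] [-0.   0.1 -0. ]
(399.5, 220, 29, -171.3) -> [ -31.6  170.8 -428.3] [-0.   0.1 -0. ]
```

View pics/top1.png

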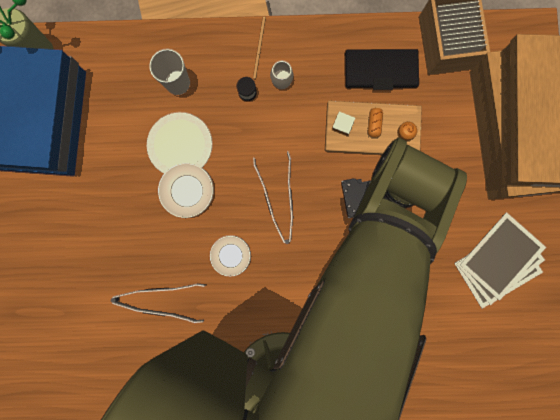

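```bash
python3 -m jog '[-38,0,-205,0,0,0,-38,0,-205,0,0,0,-38,0,-205,0,0,0,-38,0,-205,0,0,0,-38,0,-205,0,0,0,-32,80,-428,0,0,0,-32,80,-428,0,0,0,-32,80,-428,0,0,0,-32,80,-428,0,0,0,-32,80,-428,0,0,0]'; python3 - <<'E'
from h import *
plan((399.5,220,120,-171.3),(399.5,220,29,-171.3))
save(cam('top'),'top2.png')
E
```

```text
clock: 4.22
eef_pos: [401.9, 194.2, 129.8]
eef_rot: [-1.571, 0.001, -2.989]
wrist_force: [1.6, 0.7, 0.1]
finger_gap: 94.0
t 4.22 p [401.9 194.2 129.8] rpy [ -90.     0.  -171.3] gap 94.0
(399.5, 220, 120, -171.3) -> [ -1.6   9.8 -25.9] [ 0.  0. -0.]
(399.5, 220, 29, -171.3) -> [ -1.5 100.8 -25.9] [ 0.  0. -0.]
```

View pics/top2.png

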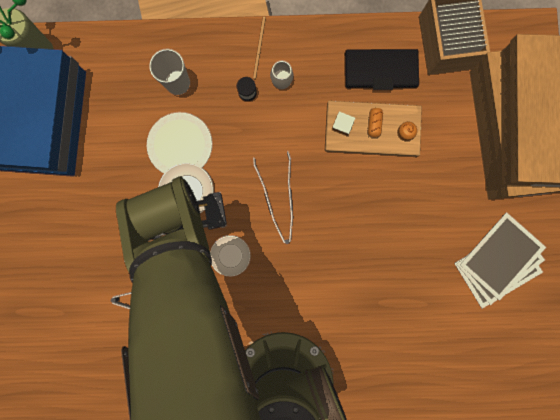

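The right side is now clear: only tongs A (272,200) and B (158,303) exist, and A is farther right, so it is the one meant. Next I'll lower behind the plate.

```bash
python3 -m jog '[-1.5,10,-26,0,0,0,-1.5,30,-26,0,0,0,-1.5,60,-26,0,0,0,-1.5,90,-26,0,0,0,-1.5,101,-26,0,0,0,-1.5,101,-26,0,0,0]'; python3 - <<'E'
from h import *
plan((399.5,220,29,-171.3))
c=cam('side');save(c,'side2.png');save(cam('wrist'),'w2.png')
E
```

```text
clock: 4.77
eef_pos: [398.8, 217.7, 26.9]
eef_rot: [-1.57, -0.004, -2.989]
wrist_force: [-0.4, 0.0, -0.2]
finger_gap: 94.1
t 4.77 p [398.8 217.7  26.9] rpy [ -89.9   -0.3 -171.3] gap 94.1
(399.5, 220, 29, -171.3) -> [-1.  -2.2 -2.2] [-0.1  0.   0.3]
```

View pics/side2.png

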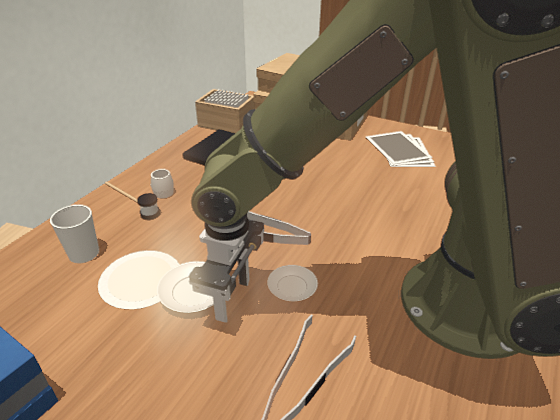

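View pics/w2.png

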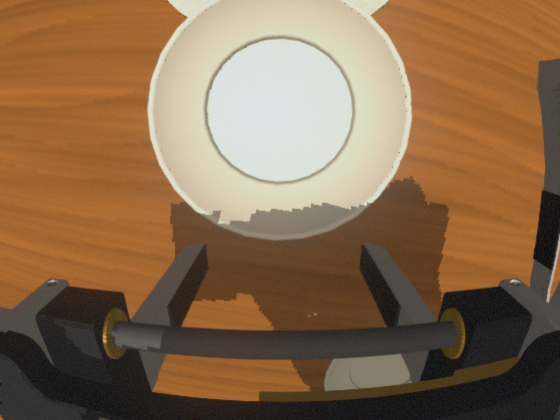

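```bash
python3 -m jog '[-10,0,0,0,0,0,-18,0,0,0,0,0,-26,0,0,0,0,0,-36,0,0,0,0,0,-48,0,0,0,0,0,-60,0,0,0,0,0,-72,0,0,0,0,0,-84,0,0,0,0,0,-94,0,0,0,0,0,-102,0,0,0,0,0]'
python3 -m jog '[-8,0,0,0,0,0,-14,0,0,0,0,0,-19,0,0,0,0,0,-22,0,0,0,0,0,-24,0,0,0,0,0,-25,0,0,0,0,0,-25,0,0,0,0,0]'
cat >> h.py <<'E'
from scipy.optimize import least_squares
def fit(c,mask,z,Rr,free=False,x0=None):
    cs,_=cv2.findContours(mask.astype(np.uint8),cv2.RETR_EXTERNAL,cv2.CHAIN_APPROX_NONE)
    p=max(cs,key=cv2.contourArea)[:,0,:]
    W=np.array([onz(c,q,z)[:2] for q in p]);s=[*(W.mean(0) if x0 is None else x0)]
    f=lambda v:np.hypot(*(W-v[:2]).T)-(v[2] if len(v)>2 else Rr)
    return least_squares(f,s+([Rr] if free else []),loss='soft_l1',f_scale=1.5).x
E
python3 - <<'E'
from h import *
plan()
for n in ['side','wrist','top']:
    c=cam(n);save(c,n+'3.png')
    for m in manip.masks_of('plate',c)[:2]: print(n,round(m['score'],2),m['pixels'].sum(),fit(c,m['pixels'],22,70),fit(c,m['pixels'],22,70,True))
E
```

```text
clock: 5.7
eef_pos: [502.1, 234.0, 29.9]
eef_rot: [-1.571, 0.001, -2.989]
wrist_force: [-1.6, 0.1, 1.5]
finger_gap: 94.0
clock: 6.28
eef_pos: [525.7, 237.6, 29.2]
eef_rot: [-1.571, -0.0, -2.989]
wrist_force: [-0.9, -0.3, 1.5]
finger_gap: 94.3
t 6.28 p [525.7 237.6  29.2] rpy [ -90.    -0.  -171.3] gap 94.3
side 0.75 1428 [303.75861187 110.0932131 ] [313.76297389 130.65794465  48.83786775]
side 0.42 1686 [469.72048626   7.99110887] [466.95452407  11.62406362  64.44124776]
wrist 0.94 51922 [582.7972895  247.09478334] [582.9609939  247.13283279  68.68875582]
top 0.9 465 [670.3218796  186.41573484] [619.57402822 218.39082797  29.4735189 ]
top 0.89 1065 [323.2161526   85.15032971] [317.65586766 118.96325953  45.65413951]
```

View pics/wrist3.png

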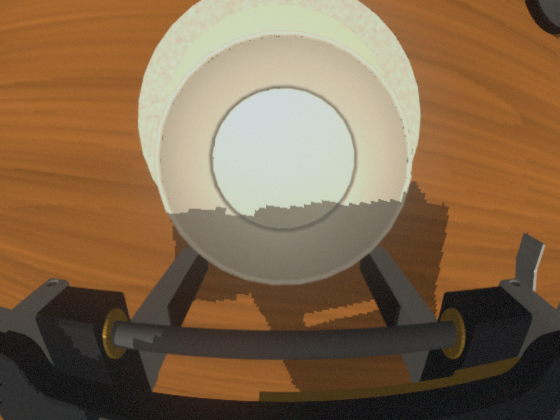

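View pics/side3.png

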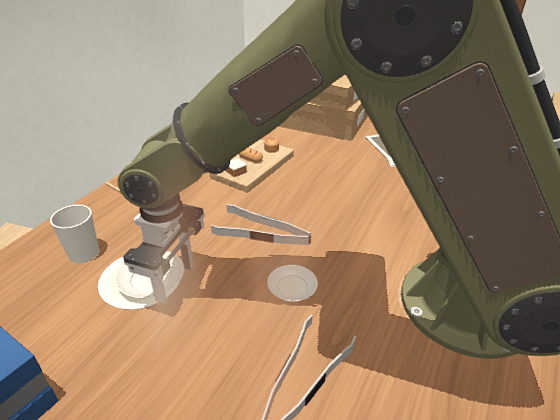

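```bash
python3 -m jog '[-4,0,0,0,0,0,-9,0,0,0,0,0,-14,0,0,0,0,0,-18,0,0,0,0,0,-21,0,0,0,0,0,-23,0,0,0,0,0,-24,0,0,0,0,0,-24,0,0,0,0,0]'
python3 - <<'E'
from h import *
plan()
c=cam('wrist');save(c,'w4.png')
for m in manip.masks_of('plate',c)[:1]: print(round(m['score'],2),fit(c,m['pixels'],22,70)); P=m['pixels']
for m in manip.masks_of('mat',c)[:1]: print('mat',round(m['score'],2),fit(c,m['pixels']|P,0,85),fit(c,m['pixels'],0,85,True))
E
```

```text
clock: 7.25
eef_pos: [549.5, 241.3, 29.1]
eef_rot: [-1.571, 0.0, -2.989]
wrist_force: [-0.8, -0.4, 0.7]
finger_gap: 94.0
t 7.25 p [549.5 241.3  29.1] rpy [ -90.     0.  -171.3] gap 94.0
0.68 [606.7798321  250.64268137]
mat 0.91 [607.77503281 253.7906056 ] [606.96901887 252.97112375  82.44463301]
```

View pics/w4.png

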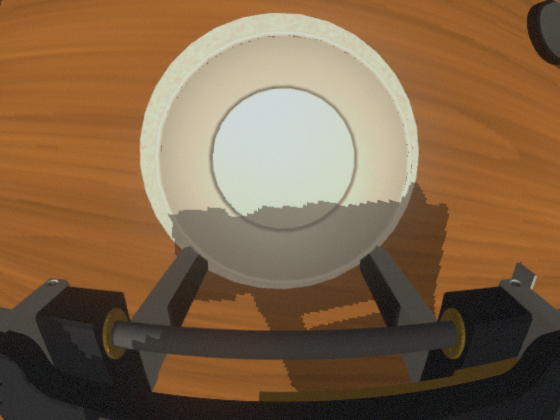

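Plate at (607,251) and mat at (607,253), so it is centred. I'll back off, rise and look at the tongs.

```bash
python3 - <<'E'
from h import *
plan((440,-5,150,-171.3))
E
python3 -m jog '[10,0,0,0,0,0,30,0,0,0,0,0,40,-20,0,0,0,0,50,-60,10,0,0,0,70,-100,40,0,0,0,148,-121,227,0,0,0,148,-121,227,0,0,0,148,-121,227,0,0,0,148,-121,227,0,0,0,148,-121,227,0,0,0]'
python3 -m jog '[0,0,0,0,0,0]'
python3 - <<'E'
from h import *
plan((440,-5,150,-171.3))
c=cam('wrist');save(c,'w5.png');t=cam('top');save(t,'top5.png')
for n,z in [('tongs',0),('tongs_grip',12),('tongs_tip_left',12),('tongs_tip_right',12)]:
  for d in (c,t):
    for m in manip.tip_of(n,d)[:2]: print(d['name'],n,round(m['score'],2),np.array(m['xy']).round(),onz(d,m['xy'],z)[:2].round(1))
E
```

```text
t 7.4 p [549.4 241.3  29.2] rpy [ -90.     0.  -171.3] gap 93.7
(440, -5, 150, -171.3) -> [ 145.6 -120.9  226.8] [-0.  0. -0.]
clock: 8.23
eef_pos: [437.9, -2.4, 149.9]
eef_rot: [-1.571, 0.001, -2.989]
wrist_force: [0.3, 0.0, 0.0]
finger_gap: 94.1
clock: 8.32
eef_pos: [437.9, -5.8, 150.6]
eef_rot: [-1.569, 0.002, -2.994]
wrist_force: [0.8, 0.5, 0.0]
finger_gap: 93.8
t 8.32 p [437.9  -5.8 150.6] rpy [-8.990e+01  1.000e-01 -1.715e+02] gap 93.8
(440, -5, 150, -171.3) -> [-2.2  0.7 -0.5] [-0.1 -0.2 -0.1]
top tongs 0.77 [156. 301.] [207.  313.8]
top tongs_grip 0.6 [156. 299.] [212.2 308.7]
top tongs_grip 0.56 [342. 125.] [ 642.2 -170.9]
wrist tongs_tip_left 0.85 [232.  86.] [541.9  56.5]
top tongs_tip_left 0.81 [197. 285.] [245.4 207.7]
wrist tongs_tip_right 0.94 [330.  86.] [555.3 -30.1]
top tongs_tip_right 0.61 [195. 320.] [158.7 211.7]
```

View pics/w5.png

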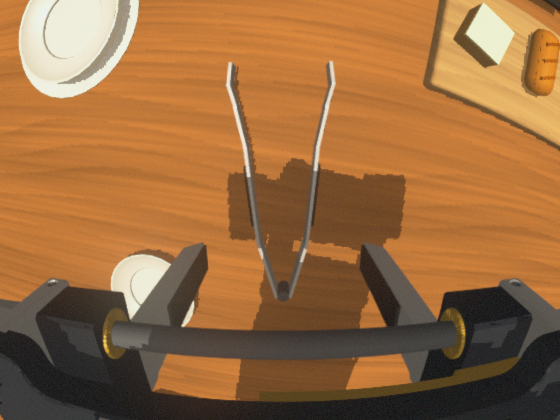

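View pics/top5.png

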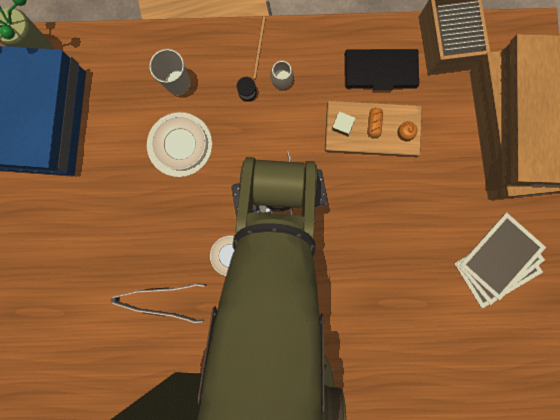

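```bash
python3 - <<'E'
from h import *
c=cam('wrist');save(c,'w6.png',(200,50,380,310),2.2)
E
```

```text
(no output)
```

View pics/w6.png

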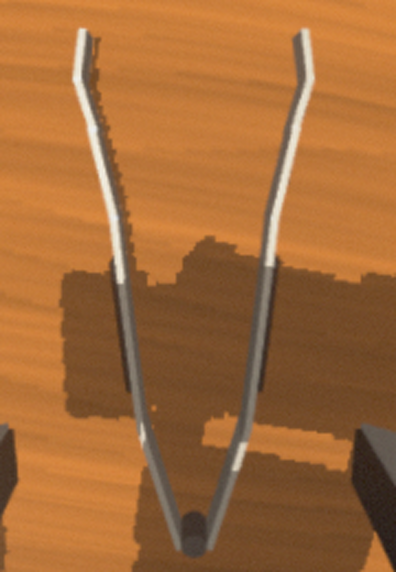

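```bash
python3 - <<'E'
from h import *
np.set_printoptions(precision=1,suppress=True)
c=cam('wrist')
g=lambda u,v:onz(c,(u/2.2+200,v/2.2+50),24)[:2]
L=dict(tipL=g(82,28),tipR=g(304,28),bL=g(77,80),bR=g(310,78),pfL=g(113,262),prL=g(129,390),pfR=g(277,262),prR=g(262,388),hinge=g(192,545))
for k,v in L.items(): print(k,v)
tm=(L['tipL']+L['tipR'])/2; h=L['hinge'];pm=(L['pfL']+L['prL']+L['pfR']+L['prR'])/4
d=tm-h;print(tm,pm,'len',np.hypot(*d),'yaw',np.degrees(np.arctan2(d[1],d[0])),'tipgap',np.hypot(*(L['tipL']-L['tipR'])), 'grip-h',np.hypot(*(pm-h)),'padw',np.hypot(*(L['pfL']-L['pfR'])),np.hypot(*(L['prL']-L['prR'])))
d/=np.hypot(*d);print('grip est',h+105*d)
y=np.degrees(np.arctan2(d[1],d[0]))-180
plan((*(pm),60,y),(*pm,25,y))
E
```

```text
tipL [562.4  59.2]
tipR [576.  -26.2]
bL [541.3  57.9]
bR [556.4 -31.7]
pfL [471.4  33.6]
prL [419.1  20. ]
pfR [481.6 -31.1]
prR [428.5 -34.7]
hinge [349.2 -17.8]
[569.2  16.5] [450.2  -3.1] len 222.6424628406045 yaw 8.853377033067902 tipgap 86.50566036781325 grip-h 102.02071247678936 padw 65.4738366333546 55.51312530757946
grip est [452.9  -1.6]
t 8.92 p [438.8  -0.5 149.3] rpy [ -90.    -0.  -171.2] gap 94.0
(np.float64(450.1546431285202), np.float64(-3.066336843467102), 60, np.float64(-171.1466229669321)) -> [-10.8  89.3   4.3] [ 0.  -0.1  0. ]
(np.float64(450.1546431285202), np.float64(-3.066336843467102), 25, np.float64(-171.1466229669321)) -> [-10.8 124.3   4.3] [ 0.  -0.1  0. ]
```

```bash
python3 -m jog '[-12,30,3,0,0,0,-12,65,3,0,0,0,-12,95,3,0,0,0,-12,112,3,0,0,0,-12,120,3,0,0,0,-12,123,3,0,0,0,-12,123,3,0,0,0,-12,123,3,0,0,0]'
python3 - <<'E'
from h import *
c=cam('wrist');plan((452,-2.3,25,-171.15));save(c,'w7.png')
E
```

```text
clock: 9.58
eef_pos: [451.8, -2.0, 27.5]
eef_rot: [-1.57, 0.002, -2.989]
wrist_force: [-0.2, -0.3, 0.9]
finger_gap: 94.0
t 9.63 p [451.8  -2.1  27.6] rpy [-9.000e+01  1.000e-01 -1.713e+02] gap 93.9
(452, -2.3, 25, -171.15) -> [-0.1  2.6  0.3] [-0.  -0.1 -0.1]
```

View pics/w7.png

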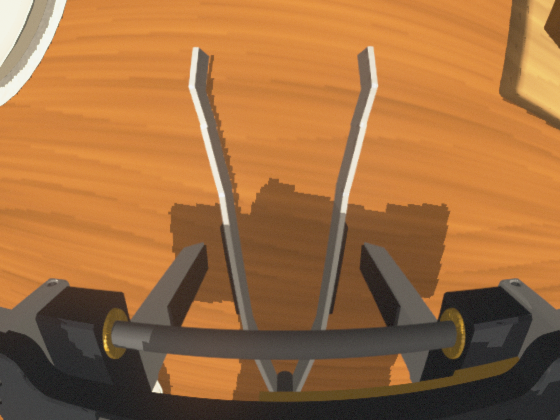

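```bash
python3 -m jog '[0,3,0,0,0,0,0,3,0,0,0,0]'; python3 -m jog '[0,0,0,0,0,0,0,0,0,0,0,0,0,0,0,0,0,0,0,0,0,0,0,0,0,0,0,0,0,0,0,0,0,0,0,0,0,0,0,0,0,0,0,0,0,0,0,0]' 52 20
python3 - <<'E'
from h import *
c=cam('wrist');plan();save(c,'w8.png')
E
```

```text
clock: 9.8
eef_pos: [451.4, -2.0, 23.8]
eef_rot: [-1.571, 0.001, -2.989]
wrist_force: [0.3, 0.3, -0.5]
finger_gap: 93.9
clock: 10.47
eef_pos: [451.2, -2.0, 23.5]
eef_rot: [-1.571, 0.0, -2.989]
wrist_force: [-0.9, 0.5, 1.2]
finger_gap: 52.2
t 10.52 p [451.2  -2.   23.5] rpy [ -90.     0.  -171.3] gap 52.5
```

View pics/w8.png

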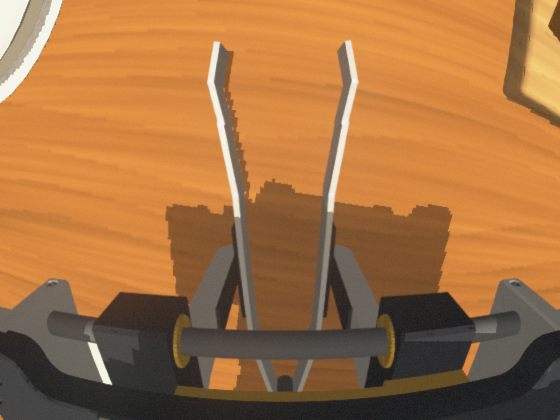

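```bash
python3 -m jog '[0,-10,0,0,0,0,0,-30,0,0,0,0,0,-60,0,0,0,0,0,-90,0,0,0,0,0,-115,0,0,0,0,0,-120,0,0,0,0,0,-120,0,0,0,0,0,-120,0,0,0,0]'
python3 - <<'E'
from h import *
c=cam('wrist');plan();save(c,'w9.png');save(cam('side'),'side9.png')
t=cam('top')
save(t,'t9.png',(320,90,430,165),6)
for d in (c,t):
  for n in ('bun','roll','slice'):
    for m in manip.masks_of(n,d)[:2]:
        ys,xs=np.nonzero(m['pixels']);print(d['name'],n,round(m['score'],2),m['xy'],(xs.min(),xs.max(),ys.min(),ys.max()),fit(d,m['pixels'],48,23),fit(d,m['pixels'],48,23,True))
E
```

```text
clock: 11.18
eef_pos: [450.7, -2.0, 142.8]
eef_rot: [-1.571, -0.001, -2.989]
wrist_force: [-0.5, 0.0, -1.2]
finger_gap: 52.1
t 11.23 p [450.5  -2.  142.2] rpy [-9.000e+01 -1.000e-01 -1.713e+02] gap 52.1
wrist roll 0.83 [548.7, 75.5] (np.int64(531), np.int64(559), np.int64(41), np.int64(108)) [ 631.54795373 -233.736121  ] [ 630.82771458 -233.48785823   28.21647715]
wrist slice 0.87 [493.6, 45.3] (np.int64(461), np.int64(522), np.int64(15), np.int64(80)) [ 633.28998576 -160.11827754] [ 634.80908181 -160.57472441   29.51857347]
top bun 0.71 [405.9, 130.1] (np.int64(397), np.int64(417), np.int64(121), np.int64(140)) [ 612.64598178 -324.40743581] [ 612.84786128 -324.38688499   24.59356396]
top roll 0.9 [373.7, 123.5] (np.int64(367), np.int64(382), np.int64(108), np.int64(137)) [ 635.62451765 -246.42644036] [ 635.15784437 -245.75737887   28.63819054]
top slice 0.72 [344.3, 122.2] (np.int64(332), np.int64(354), np.int64(112), np.int64(135)) [ 634.98707586 -166.61183008] [ 635.03825572 -166.47430636   25.28533293]
```

View pics/w9.png

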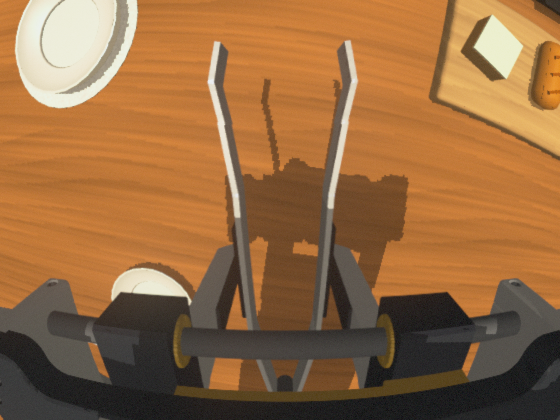

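View pics/side9.png

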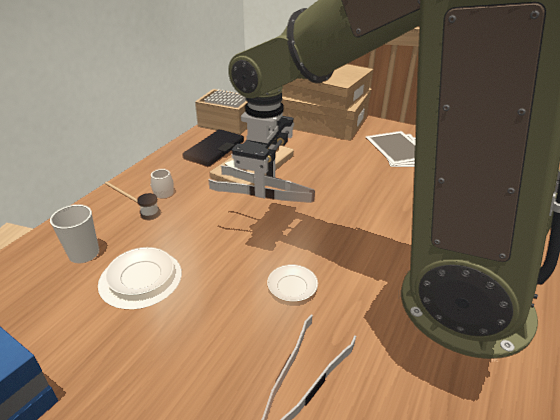

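View pics/t9.png

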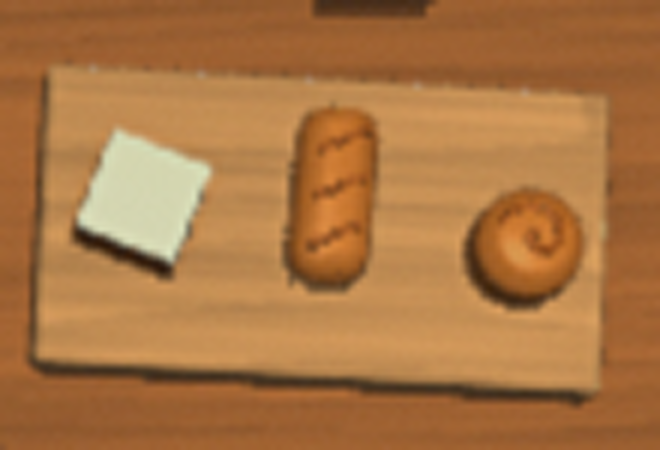

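```bash
python3 - <<'E'
from h import *
np.set_printoptions(precision=1,suppress=True)
c=cam('wrist');s=manip.read_state();p=np.array(s['eef_pos']);Q=Rm(s['eef_rot'])
z=p[2]+.5
for uv in [(218,43),(348,43),(214,82),(354,80)]:
    print(uv,Q.T@(onz(c,uv,z)-p))
plan((514.5,-338,142,-171.3))
E
```

```text
(218, 43) [-118.8   -0.5  -31.6]
(348, 43) [-118.8   -0.6   30.6]
(214, 82) [-99.3  -0.5 -33.5]
(354, 80) [-100.3   -0.5   33.4]
t 11.68 p [451.1  -2.  143.2] rpy [ -90.    -0.  -171.3] gap 52.0
(514.5, -338, 142, -171.3) -> [-11.7   1.2 341.7] [0. 0. 0.]
```

```bash
python3 -m jog '[0,0,15,0,0,0,-1,0,40,0,0,0,-2,0,75,0,0,0,-4,0,112,0,0,0,-5,0,150,0,0,0,-7,0,188,0,0,0,-8,0,226,0,0,0,-9,0,262,0,0,0,-10,0,292,0,0,0,-11,0,315,0,0,0]'
python3 -m jog '[0,0,12,0,0,0,0,0,20,0,0,0,0,0,25,0,0,0,0,0,27,0,0,0,0,0,27,0,0,0,0,0,27,0,0,0]'
python3 - <<'E'
from h import *
np.set_printoptions(precision=1,suppress=True)
c=cam('wrist');plan();save(c,'w10.png')
for n in ('bun','roll'):
    for m in manip.masks_of(n,c)[:2]:
        ys,xs=np.nonzero(m['pixels']);print(n,round(m['score'],2),m['xy'],(xs.min(),xs.max(),ys.min(),ys.max()),fit(c,m['pixels'],48,23),fit(c,m['pixels'],48,23,True))
    for m in manip.tip_of(n,c)[:2]: print('tip',m,onz(c,m['xy'],24))
E
```

```text
clock: 12.52
eef_pos: [509.7, -314.2, 143.1]
eef_rot: [-1.571, -0.0, -2.99]
wrist_force: [1.2, 0.0, -1.9]
finger_gap: 52.0
clock: 13.02
eef_pos: [514.1, -337.5, 143.6]
eef_rot: [-1.571, -0.0, -2.988]
wrist_force: [0.3, -0.4, -0.9]
finger_gap: 52.1
t 13.07 p [ 514.1 -337.6  143.7] rpy [ -90.     0.  -171.2] gap 52.3
bun 0.73 [289.4, 97.0] (np.int64(259), np.int64(317), np.int64(65), np.int64(121)) [ 614.9 -325.2] [ 614.9 -325.2   22.2]
bun 0.43 [247.3, 206.4] (np.int64(207), np.int64(357), np.int64(40), np.int64(392)) [ 532.1 -286.2] [-300.2 2913.8 3315.3]
roll 0.87 [195.0, 52.5] (np.int64(170), np.int64(226), np.int64(10), np.int64(97)) [ 638.1 -248.9] [ 638.  -248.9   27.2]
roll 0.54 [330.0, 202.2] (np.int64(293), np.int64(357), np.int64(40), np.int64(391)) [ 547.7 -379.7] [  787.4 -3760.9  3398.3]
tip {'xy': [201.2, 56.1], 'score': 0.9} [ 639.8 -246.8   24. ]
```

View pics/w10.png

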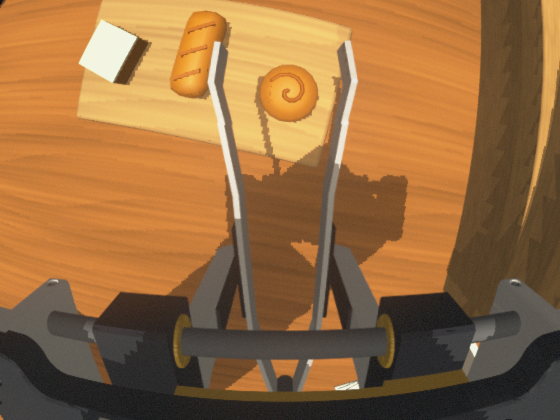

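```bash
python3 -m jog '[-1,10,2,0,0,0,-2,25,3,0,0,0,-2,40,3,0,0,0,-2,48,3,0,0,0,-2,50,3,0,0,0,-2,50,3,0,0,0,-2,50,3,0,0,0]'
python3 - <<'E'
from h import *
np.set_printoptions(precision=1,suppress=True)
c=cam('wrist');plan();save(c,'w11.png')
for n in ('bun',):
    for m in manip.masks_of(n,c)[:1]:
        ys,xs=np.nonzero(m['pixels']);print(n,round(m['score'],2),m['xy'],(xs.min(),xs.max(),ys.min(),ys.max()),fit(c,m['pixels'],48,23),fit(c,m['pixels'],48,23,True))
E
```

```text
clock: 13.85
eef_pos: [516.7, -341.2, 94.0]
eef_rot: [-1.57, 0.0, -2.989]
wrist_force: [0.3, 0.1, -1.7]
finger_gap: 52.1
t 13.9 p [ 516.7 -341.3   94.2] rpy [ -90.     0.  -171.3] gap 52.0
bun 0.94 [284.3, 92.3] (np.int64(247), np.int64(319), np.int64(54), np.int64(124)) [ 615.  -325.3] [ 615.  -325.3   22. ]
```

View pics/w11.png

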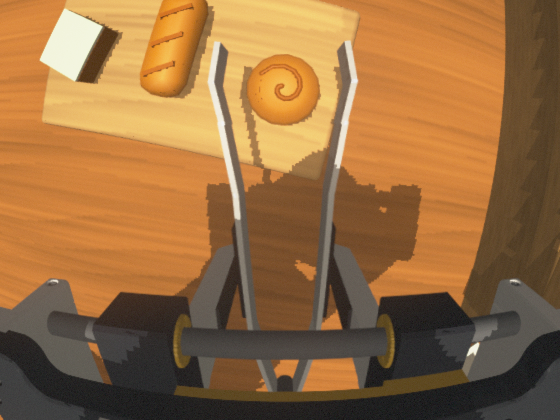

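```bash
python3 -m jog '[0,8,-1,0,0,0,0,18,-1,0,0,0,0,28,-1,0,0,0,0,36,-1,0,0,0,0,40,-1,0,0,0,0,40,-1,0,0,0,0,40,-1,0,0,0]'
python3 - <<'E'
from h import *
c=cam('wrist');plan();save(c,'w12.png')
E
```

```text
clock: 14.53
eef_pos: [516.2, -340.0, 53.2]
eef_rot: [-1.571, -0.0, -2.989]
wrist_force: [0.3, -0.5, -0.8]
finger_gap: 52.2
t 14.58 p [ 516.4 -340.1   53.7] rpy [ -90.     0.  -171.3] gap 51.9
```

View pics/w12.png

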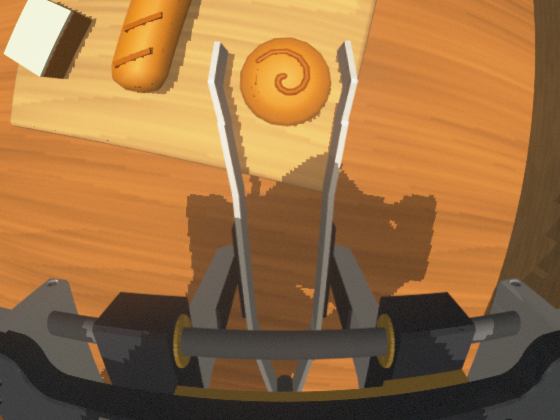

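```bash
python3 -m jog '[0,0,0,0,0,0,0,0,0,0,0,0,0,0,0,0,0,0,0,0,0,0,0,0,0,0,0,0,0,0,0,0,0,0,0,0,0,0,0,0,0,0,0,0,0,0,0,0]' 34 30
python3 - <<'E'
from h import *
c=cam('wrist');plan();save(c,'w13.png')
E
```

```text
clock: 15.25
eef_pos: [516.4, -340.1, 53.6]
eef_rot: [-1.57, 0.0, -2.989]
wrist_force: [-0.0, -0.9, 0.4]
finger_gap: 41.2
t 15.3 p [ 516.4 -340.2   53.7] rpy [ -90.     0.  -171.3] gap 40.8
```

View pics/w13.png

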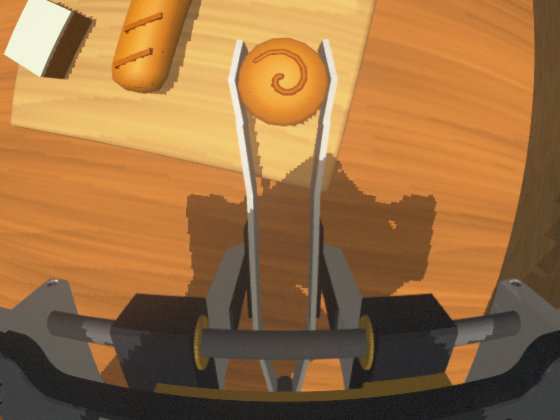

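```bash
python3 -m jog '[0,-4,0,0,0,0,0,-12,0,0,0,0,0,-25,0,0,0,0,0,-42,0,0,0,0,0,-62,0,0,0,0,0,-82,0,0,0,0,0,-96,0,0,0,0,0,-104,0,0,0,0,0,-107,0,0,0,0,0,-107,0,0,0,0]'
python3 - <<'E'
from h import *
c=cam('wrist');plan((508.6,236,150,-171.3));save(c,'w14.png');save(cam('side'),'side14.png')
E
```

```text
clock: 16.13
eef_pos: [516.3, -340.1, 161.2]
eef_rot: [-1.57, 0.001, -2.989]
wrist_force: [-0.4, -0.4, -2.4]
finger_gap: 41.3
t 16.18 p [ 516.1 -339.9  160.2] rpy [ -90.    -0.  -171.3] gap 41.4
(508.6, 236, 150, -171.3) -> [ -80.1   10.4 -570.4] [0. 0. 0.]
```

View pics/w14.png

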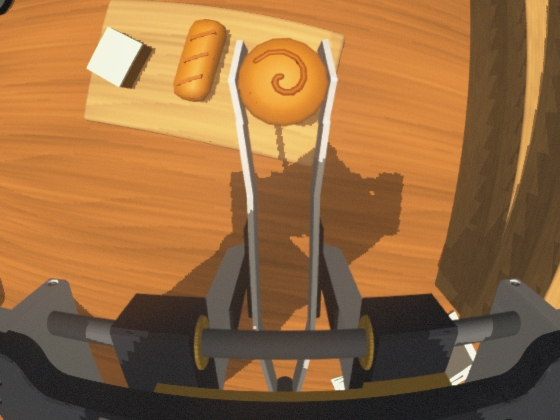

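View pics/side14.png

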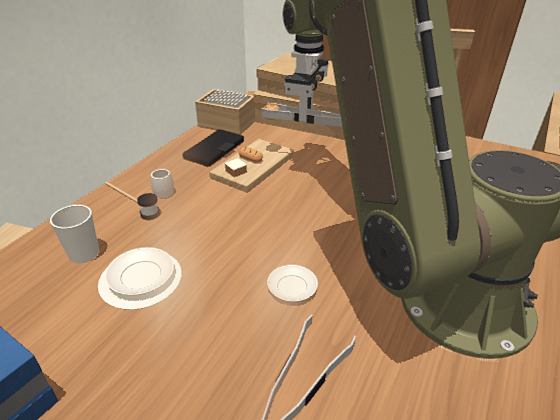

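```bash
python3 -m jog '[-1,0,-6,0,0,0,-3,0,-20,0,0,0,-6,0,-42,0,0,0,-10,0,-70,0,0,0,-14,0,-100,0,0,0,-18,0,-130,0,0,0,-22,0,-160,0,0,0,-27,0,-190,0,0,0,-31,0,-220,0,0,0,-35,0,-250,0,0,0]'
python3 -m jog '[-4,0,-30,0,0,0,-8,0,-60,0,0,0,-13,0,-90,0,0,0,-17,0,-120,0,0,0,-21,0,-150,0,0,0,-25,0,-180,0,0,0,-29,0,-205,0,0,0,-33,0,-228,0,0,0,-36,0,-248,0,0,0,-38,0,-265,0,0,0]'
python3 - <<'E'
from h import *
plan((508.6,236,130,-171.3))
E
```

```text
clock: 17.07
eef_pos: [512.0, -85.1, 160.1]
eef_rot: [-1.571, -0.001, -2.989]
wrist_force: [1.1, -0.4, -0.8]
finger_gap: 40.8
clock: 17.9
eef_pos: [508.9, 182.3, 160.0]
eef_rot: [-1.571, -0.001, -2.988]
wrist_force: [-0.9, -0.5, -1.3]
finger_gap: 41.3
t 17.9 p [508.9 182.3 160. ] rpy [ -90.    -0.  -171.2] gap 41.3
(508.6, 236, 130, -171.3) -> [ -7.9  30.  -53.1] [0.  0.1 0. ]
```

```bash
python3 -m jog '[-2,0,-14,0,0,0,-4,0,-27,0,0,0,-6,2,-38,0,0,0,-7,6,-46,0,0,0,-8,12,-51,0,0,0,-8,19,-53,0,0,0,-8,25,-53,0,0,0,-8,29,-53,0,0,0,-8,30,-53,0,0,0,-8,30,-53,0,0,0]'
python3 - <<'E'
from h import *
np.set_printoptions(precision=1,suppress=True)
c=cam('wrist');plan();save(c,'w15.png')
s=cam('side');save(s,'side15.png')
p=np.array(manip.read_state()['eef_pos']);zb=p[2]-29.7
for d in (c,s):
  for m in manip.masks_of('plate',d)[:2]: print(d['name'],'plate',round(m['score'],2),fit(d,m['pixels'],22,70),fit(d,m['pixels'],22,70,True))
  for m in manip.masks_of('bun',d)[:1]: print(d['name'],'bun',round(m['score'],2),fit(d,m['pixels'],zb+22,23))
  for m in manip.masks_of('mat',d)[:1]: print(d['name'],'mat',round(m['score'],2),fit(d,m['pixels'],0,85))
print(zb)
E
```

```text
clock: 18.73
eef_pos: [510.0, 233.2, 130.0]
eef_rot: [-1.571, -0.001, -2.99]
wrist_force: [0.8, 0.3, -1.7]
finger_gap: 41.2
t 18.78 p [510.1 233.3 130.5] rpy [ -90.    -0.  -171.3] gap 41.2
wrist plate 0.75 [604.7 250.3] [606.5 250.9  65.8]
wrist plate 0.67 [334.6 220.9] [330.5 156.5  23. ]
wrist bun 0.74 [608.3 249.2]
wrist mat 0.81 [606.7 253.7]
side plate 0.71 [337.4 131.3] [314.6 131.1  49.1]
side bun 0.6 [608.2 240.8]
side mat 0.89 [610.9 250.9]
101.0164585943091
```

View pics/w15.png

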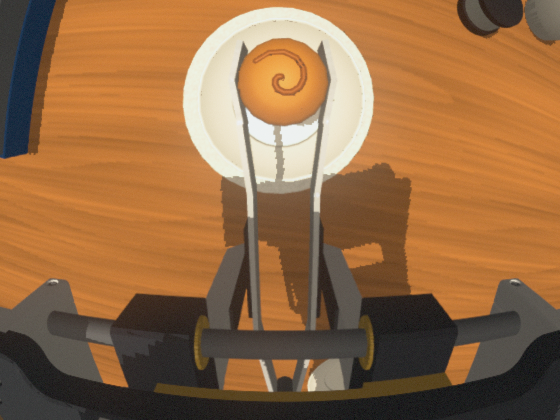

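View pics/side15.png

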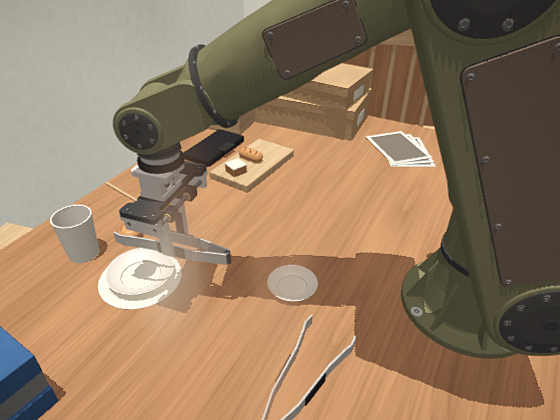

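The bun is over the plate centre with its underside about 100 mm up. The plate is centred on the mat and the roll and slice are undisturbed. I'll let it settle, then hand in.

```bash
python3 -m jog '[0,0,0,0,0,0,0,0,0,0,0,0,0,0,0,0,0,0,0,0,0,0,0,0]'; python3 -c "
from cell import manip
print(manip.sign_off())"
```

```text
clock: 19.47
eef_pos: [510.0, 233.7, 130.5]
eef_rot: [-1.571, 0.0, -2.989]
wrist_force: [-0.1, 0.5, -1.3]
finger_gap: 41.5
the job is handed in; nothing more can be done
None
```

I handed the job in at about 19.5 s with the bun held in the tongs above the middle of the plate. The simulator gave no verdict.

- **Plate:** I pushed it with the open fingers onto the mat. It measured at (607, 251), with the mat at about (607, 253), so it is roughly 3 mm off centre.
- **Tongs:** I picked up the right-hand pair of the two look-alikes, carried them open at 52 mm, and closed them on the bun with a 30 N grip. The gripper never came near the bun.
- **Last checks:** The wrist camera put the bun at (608, 249), about 2–4 mm from the plate's centre. Its underside is about 100 mm up, worked out from the arm pose. The finger opening was steady at about 41 mm, and the roll and slice looked undisturbed on the board.
- **Disagreement:** The side camera put the bun about 8–9 mm further off in y, but the tongs hid part of it. That is still well within 50 mm. In that last side picture the network found only the smaller plate, so the final plate position rests on the wrist camera.

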